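# Put the mixed-up reagent bottles back in their own docks

### The arm

A 6-joint arm with a two-finger parallel gripper is mounted at the origin on the work surface. World frame = base frame: x ahead of the robot, y to its left, z up, the work surface at z = 0. Lengths are in m, angles in rad, forces in N, time in s.
With the tool pointing down it reaches from about 0.25 to 0.85 m from the base axis. Payload 12.5 kg.
Tool frame: the origin (TCP) lies at the very end of the fingers, on their centre line; the grasp point (between the pads) lies robot.grasp_offset behind it (robot.grasp_offset is the distance from the TCP to the grasp point, in m); z points along the fingers, y is the line along which they close (so a half turn about z gives the same grasp; the last joint's range is limited). The gripper opens to 93 mm and grips with 3 to 60 N. Pads are 15 mm wide; open, the fingers measure 128 mm over their backs; the gripper's body (75 mm by 188 mm) begins 65 mm behind the grasp point.
Start: joints at [1.164, 0.351, 1.652, -0, 1.139, -0.085], TCP at [0.174, 0.522, 0.219] pointing down, gripper open.
Joint ranges: [-2.75, 2.75], [-0.79, 2.1], [0.01, 2.65], [-1.57, 4.71], [0.07, 3.14], [-2.87, 2.87]. Speed limits (rad/s): [2.22, 2.22, 2.79, 3.14, 3.14, 3.14].

### API

Orientations are given as a rotation vector (axis times angle).
In Python, from station import robot, snapshot, camera_params gives the robot as it stands.
- The arm moves only by the tool jog_arm, never from a script. Its argument "deltas" is text: rows parted by semicolons, each of 7 numbers parted by spaces: the opening, from 0 (shut) to 1 (fully open), then the shift along the tool's x, y, z in m, then the turn, a rotation vector about the tool's x, y, z in rad. In form: fingers tx ty tz ax ay az; .... A call has exactly 8 rows; each row shifts and turns the commanded pose from where the row before left it, along the tool's axes as they then stand; what a row does not reach is not made up. A row lasts 1/12 s, in which the tool goes at most 41.7 mm and 7.16 degrees, less where a joint would pass 70% of its speed; a pose out of reach is approached as far as the arm can. A call with a gripper value outside its range is refused whole. The fingers move at their own pace and stop on an object; "newtons" is the grip in N (left out, the last holds). Time passes only in rows, so rows that do not move let the fingers close, or fill a call up. It gives the time, the measured TCP pose, the force, the opening and the grip force at its end, in the units of the state.
- robot.get_obs(): the state, without advancing time (a new reading comes with each control period).
- snapshot(name): name is "scene" or "side" or "wrist"; returns the picture (480x640x3 uint8, red, green, blue); there is no depth.
- camera_params(name): a dict with "K" (3x3 intrinsics, pixels), "xyz" and "orientation" of the camera in the world; the wrist camera has in their place "T_tool_cam" (4x4, takes a point from camera to tool coordinates, whose origin is the TCP and whose axes are the flange's). Camera axes: x right, y down, z forward; pixel columns grow to the right and rows downward; lengths in m; the calibration is good to about 2 mm. A picture is of the moment at which its call begins: read the wrist's pose just before it. camera_params takes no time and is no camera call.
- robot.hand_in(): hands the job in; it is judged then, once.
The state is a dict: "time": time; "joints": joint angles; "joint_vel": joint speeds; "joint_torque": joint torques, N m; "position": TCP position; "eef_rot": TCP orientation; "ft_force": force on the tool from outside, world axes, zero at the start; "moment": the same for the moment, N m; "finger_gap": opening from 0.0 (shut) to 1.0 (fully open); "grasp_force": force on a finger pad.
Only numpy, scipy, OpenCV 4.12 (cv2) and the standard library are available. Lean on these libraries where they do the work, as an engineer would, in place of code of your own. Each camera call takes 0.05 s, during which the arm holds its last target. There are 200 camera calls.

### The job

The four reagent bottles were put back in the wrong docks: move each one to the dock of its cap's colour, using the empty grey dock to make room on the way, so that all four end up standing upright and let go inside their own docks and the grey one is empty again. Bottles may stand in docks only, never on the bench top, and are to be set down rather than dropped or knocked over; leave the orange sample rack where it stands.

Things in the scene. Friction and masses are not known exactly. Their poses are not given: they have to be found in the camera images.
- bottle_red_center (a point): Centre (half-way up, on the axis) of the red reagent bottle: a round white bottle 90 mm tall with a red screw cap and a red band round its foot, about 0.13 to 0.25 kg. The body is 52 mm in diameter from the foot up to 62 mm, where the shoulder begins; the cap is 40 mm in diameter and fills the top 18 mm. z points up along the bottle. It starts upright in the dock of some other colour.
- bottle_yellow_center (a point): Centre (half-way up, on the axis) of the yellow reagent bottle: a round white bottle 90 mm tall with a yellow screw cap and a yellow band round its foot, about 0.13 to 0.25 kg. The body is 52 mm in diameter from the foot up to 62 mm, where the shoulder begins; the cap is 40 mm in diameter and fills the top 18 mm. z points up along the bottle. It starts upright in the dock of some other colour.
- bottle_green_center (a point): Centre (half-way up, on the axis) of the green reagent bottle: a round white bottle 90 mm tall with a green screw cap and a green band round its foot, about 0.13 to 0.25 kg. The body is 52 mm in diameter from the foot up to 62 mm, where the shoulder begins; the cap is 40 mm in diameter and fills the top 18 mm. z points up along the bottle. It starts upright in the dock of some other colour.
- bottle_blue_center (a point): Centre (half-way up, on the axis) of the blue reagent bottle: a round white bottle 90 mm tall with a blue screw cap and a blue band round its foot, about 0.13 to 0.25 kg. The body is 52 mm in diameter from the foot up to 62 mm, where the shoulder begins; the cap is 40 mm in diameter and fills the top 18 mm. z points up along the bottle. It starts upright in the dock of some other colour.
- dock_red: The red bottle dock, fixed to the bench: a round red cup 100 mm in diameter and 24 mm high. Its recess is 78 mm in diameter and its floor is 16 mm above the bench, so a bottle seated in it has its centre 61 mm above the bench. Origin: centre of the underside, on the bench; z up.
- dock_yellow: The yellow bottle dock, fixed to the bench: a round yellow cup 100 mm in diameter and 24 mm high. Its recess is 78 mm in diameter and its floor is 16 mm above the bench, so a bottle seated in it has its centre 61 mm above the bench. Origin: centre of the underside, on the bench; z up.
- dock_green: The green bottle dock, fixed to the bench: a round green cup 100 mm in diameter and 24 mm high. Its recess is 78 mm in diameter and its floor is 16 mm above the bench, so a bottle seated in it has its centre 61 mm above the bench. Origin: centre of the underside, on the bench; z up.
- dock_blue: The blue bottle dock, fixed to the bench: a round blue cup 100 mm in diameter and 24 mm high. Its recess is 78 mm in diameter and its floor is 16 mm above the bench, so a bottle seated in it has its centre 61 mm above the bench. Origin: centre of the underside, on the bench; z up.
- dock_spare: The spare bottle dock, light grey, of the same shape and size as the coloured docks (100 mm across, 24 mm high, recess 78 mm across with its floor 16 mm above the bench). It is empty at the start. Origin: centre of the underside, on the bench; z up.
- rack_center (a point): Centre of the orange sample rack that stands loose among the docks: a block 56 mm (its x) by 96 mm (its y), with white-capped tubes up to 60 mm above the bench; this point is 30 mm above the bench. Not to be disturbed. Other clutter on the bench near the docks (tip boxes, a well plate, a pipette, a marker, a trough) is at most 60 mm high.
Mind the look-alikes: they are no part of the job. What is shaped like the part that bears bottle_red_center but purple is not meant. Leave any purple look-alike of the part that bears bottle_green_center alone.

How it is judged:
At the end, for the whole second after the job is handed in: Each of the four bottles stands in the dock of its own colour: centre within 15 mm of the dock's axis, resting on the dock's floor (not more than 5 mm above it), tilted less than 0.1 rad, and at rest (horizontal distance between bottle_red_center and dock_red below 0.015 m and z of bottle_red_center in the frame of dock_red below 0.066 m and angle between each of bottle_red_center, bottle_yellow_center, bottle_green_center, bottle_blue_center's own z axis and vertical below 0.1 rad and linear speed of each of bottle_red, bottle_yellow, bottle_green, bottle_blue below 0.02 m/s and horizontal distance between bottle_yellow_center and dock_yellow below 0.015 m and z of bottle_yellow_center in the frame of dock_yellow below 0.066 m and horizontal distance between bottle_green_center and dock_green below 0.015 m and z of bottle_green_center in the frame of dock_green below 0.066 m and horizontal distance between bottle_blue_center and dock_blue below 0.015 m and z of bottle_blue_center in the frame of dock_blue below 0.066 m); the robot touches nothing.
It fails at once if a bottle is stood on the bench (lower than a dock's floor) or knocked over (height (world z) of any of bottle_red_center, bottle_yellow_center, bottle_green_center, bottle_blue_center below 0.052 m or angle between any of bottle_red_center, bottle_yellow_center, bottle_green_center, bottle_blue_center's own z axis and vertical above 0.7 rad).
It fails at once if a bottle is dropped or flung (moves faster than 0.6 m/s while the gripper does not touch it: a fall of about 20 mm) ((contact force between the fingers and bottle_red below 0.05 N and linear speed of bottle_red above 0.6 m/s) or (contact force between the fingers and bottle_yellow below 0.05 N and linear speed of bottle_yellow above 0.6 m/s) or (contact force between the fingers and bottle_green below 0.05 N and linear speed of bottle_green above 0.6 m/s) or (contact force between the fingers and bottle_blue below 0.05 N and linear speed of bottle_blue above 0.6 m/s)).
It fails at once if the sample rack is shifted by more than 15 mm (distance of rack_center from where it was at the start of the episode above 0.015 m).
It also fails if it takes over 128 s, if anything falls off the work surface, if the arm or the gripper's body presses on something with over 40 N, if the wrist force passes 120 N, or if a joint passes its speed limit or range.

## Working session

There is one attempt and no reset: what is moved stays moved. The work goes in short steps, Python scripts to look and compute and a tool call to move; the robot and the scene stay as the last step left them, time stands still between calls to the robot, and variables do not carry over. Pictures are saved under pics/ and viewed, at most 14 in all, crops included, and the job is handed in when it is done.

Besides the shell and the picture viewer there is one more tool, called after "Call:" by a JSON object that holds its "name" and its "arguments", one argument or row to a line. jog_arm: Moves the arm, as the interface text tells. Its arguments: {"type":"object","properties":{"deltas":{"type":"string"},"newtons":{"type":"number"}},"required":["deltas"]}

```bash
mkdir -p pics; ls; python3 - <<'E'
from station import robot, snapshot, camera_params
import cv2
print(robot.get_obs(), robot.grasp_offset)
for n in ("scene","side"):
    im=snapshot(n); cv2.imwrite(f"pics/{n}0.png",im[:,:,::-1])
for n in ("scene","side","wrist"): print(n,camera_params(n))
E
```

```text
pics
{'time': 0.0, 'joints': array([ 1.16440308e+00,  3.51253371e-01,  1.65243906e+00,  2.18487927e-05,
        1.13909455e+00, -8.46576585e-02]), 'joint_vel': array([-0.00041825,  0.00076209,  0.00038263, -0.00026169,  0.00023065,
        0.00068297]), 'joint_torque': array([ 2.57025440e-04, -4.97318351e+01, -2.85256684e+01,  6.98997499e-02,
        2.56382808e-02, -9.96855965e-05]), 'position': array([0.17377856, 0.52145412, 0.21808636]), 'eef_rot': array([-5.03168673e-01, -3.10072210e+00,  1.81203532e-03]), 'ft_force': array([-0.08387624,  0.26531689,  0.45844652]), 'moment': array([ 0.01612858, -0.00760653,  0.04495745]), 'grasp_force': 0.0, 'finger_gap': 1.0006044122102435} 0.0188
scene {'K': array([[542.84164297,   0.        , 313.21552995],
       [  0.        , 542.84164297, 236.62876225],
       [  0.        ,   0.        ,   1.        ]]), 'xyz': array([ 0.95732784, -0.66348649,  0.70796542]), 'orientation': array([-2.16364218, -0.63692733,  0.314051  ])}
side {'K': array([[598.67107193,   0.        , 316.39274587],
       [  0.        , 598.67107193, 226.9342184 ],
       [  0.        ,   0.        ,   1.        ]]), 'xyz': array([ 0.4626222 , -0.66864856,  0.76940173]), 'orientation': array([-2.37796038,  0.08833993, -0.02309624])}
wrist {'K': array([[362.84341629,   0.        , 316.98570544],
       [  0.        , 362.84341629, 240.59519824],
       [  0.        ,   0.        ,   1.        ]]), 'T_tool_cam': array([[-1.29342534e-04, -9.58035241e-01, -2.86650414e-01,
         7.94640607e-02],
       [ 9.99999934e-01, -2.21405353e-04,  2.88754530e-04,
         1.66572912e-04],
       [-3.40102951e-04, -2.86650358e-01,  9.58035206e-01,
        -1.66767422e-01],
       [ 0.00000000e+00,  0.00000000e+00,  0.00000000e+00,
         1.00000000e+00]])}
```

View pics/scene0.png

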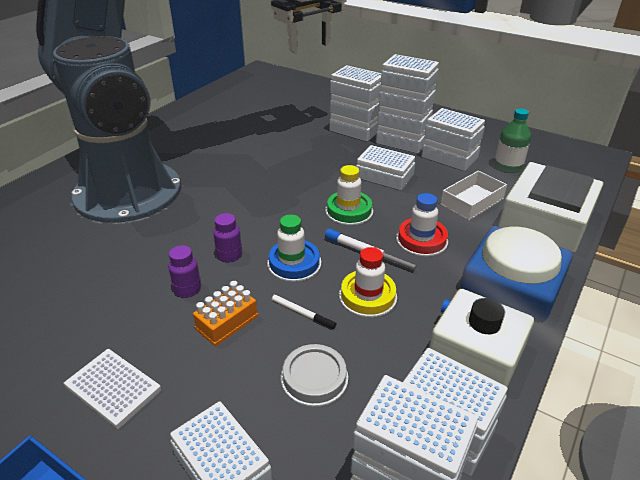

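View pics/side0.png

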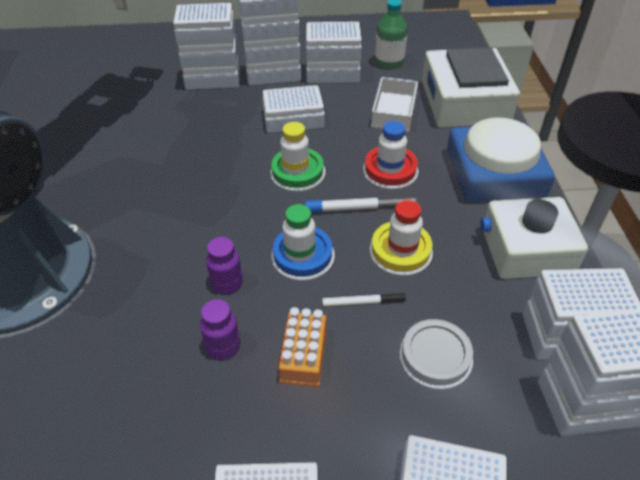

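```bash
cat > meas.py <<'E'
import numpy as np, cv2
from scipy.spatial.transform import Rotation as R
from scipy.optimize import least_squares
from station import camera_params
cams={n:camera_params(n) for n in("scene","side")}
def proj(n,P):
    c=cams[n]; rv=R.from_rotvec(c["orientation"]).inv()
    return cv2.projectPoints(np.float64(np.reshape(P,(-1,1,3))),rv.as_rotvec(),-rv.apply(c["xyz"]),c["K"],None)[0][:,0]
def ray(n,uv,z):
    c=cams[n]; d=R.from_rotvec(c["orientation"]).apply(np.linalg.inv(c["K"])@[*uv,1.]); return c["xyz"]+d*(z-c["xyz"][2])/d[2]
HUE={"red":[(0,8),(172,180)],"yellow":[(24,34)],"green":[(50,80)],"blue":[(100,122)]}
def mask(im,col,s=110):
    h=cv2.cvtColor(im,cv2.COLOR_BGR2HSV); m=0
    for a,b in HUE[col]: m=m|cv2.inRange(h,(a,s,50),(b,255,255))
    return m
E
python3 - <<'E'
from meas import *
for n in cams:
    im=cv2.imread(f"pics/{n}0.png")
    for c in HUE:
        k,l,st,ce=cv2.connectedComponentsWithStats(mask(im,c))
        for i in range(1,k):
            x,y,w,h,a=st[i]
            if a>120 and 120<ce[i][0]<480 and 100<ce[i][1]<400: print(n,c,st[i],ce[i].round(1),"z97",ray(n,(x+w/2,y+h/2),.097).round(3)[:2],"z12",ray(n,(x+w/2,y+h/2),.012).round(3)[:2])
# rack, purple, spare, tall tip boxes
for nm,a,b,z in[("spare",(314.5,370),(437,350),.02),("rack",(226,300),(304,333),.05),("purp1",(226,217),(221,246),.1),("purp2",(181,255),(217,309),.1),
  ("boxR near corner top",(387,379),(568,318),.1)]:
    d=lambda p:np.r_[proj("scene",p)[0]-a,proj("side",p)[0]-b]
    s=least_squares(d,[*ray("scene",a,z)]); print(nm,s.x.round(3),"err",round(s.cost,1),ray("scene",a,z).round(3),ray("side",b,z).round(3))
E
```

```text
scene red [399 218  49  36 896] [422.7 238.9] z97 [0.701 0.098] z12 [0.666 0.204]
scene red [360 247  23  22 419] [370.8 257.2] z97 [ 0.651 -0.007] z12 [0.608 0.084]
scene red [355 284  28  13 181] [368.1 291.1] z97 [ 0.686 -0.081] z12 [ 0.648 -0.   ]
scene yellow [340 165  19  16 224] [349.4 172. ] z97 [0.479 0.215] z12 [0.412 0.338]
scene yellow [ 341  271   55   43 1125] [367.9 296.1] z97 [ 0.687 -0.086] z12 [ 0.65  -0.005]
scene green [327 192  45  31 739] [349.4 209.5] z97 [0.543 0.104] z12 [0.485 0.211]
scene green [280 214  21  20 343] [290.  223.6] z97 [ 0.476 -0.002] z12 [0.409 0.09 ]
scene green [278 250  26  11 149] [291.  255.9] z97 [ 0.529 -0.077] z12 [0.47  0.004]
scene blue [417 193  20  18 267] [426.9 200.9] z97 [0.663 0.203] z12 [0.622 0.324]
scene blue [410 225  25  12 135] [421.7 232.3] z97 [0.694 0.111] z12 [0.657 0.219]
scene blue [325 228  17  15 147] [331.7 234.6] z97 [0.563 0.011] z12 [0.508 0.105]
scene blue [ 269  240   51   39 1036] [295.4 262.6] z97 [ 0.541 -0.083] z12 [ 0.483 -0.002]
side red [365 147  53  38 995] [390.8 168.5] z97 [0.641 0.106] z12 [0.66
[... 589 characters left out ...]
12 [0.478 0.082]
side blue [383 121  22  19 334] [393.5 129.8] z97 [0.661 0.204] z12 [0.686 0.315]
side blue [305 200  17  13 181] [314.2 205.3] z97 [0.501 0.018] z12 [0.505 0.104]
side blue [ 272  227   61   49 1413] [304.2 255. ] z97 [ 0.478 -0.077] z12 [ 0.48  -0.002]
spare [ 0.664 -0.211  0.017] err 0.3 [ 0.665 -0.212  0.02 ] [ 0.663 -0.213  0.02 ]
rack [ 0.472 -0.191  0.053] err 0.0 [ 0.47  -0.189  0.05 ] [ 0.472 -0.19   0.05 ]
purp1 [ 0.354 -0.047  0.09 ] err 1.8 [ 0.363 -0.054  0.1  ] [ 0.356 -0.059  0.1  ]
purp2 [ 0.353 -0.166  0.084] err 2.6 [ 0.37  -0.182  0.1  ] [ 0.355 -0.175  0.1  ]
boxR near corner top [ 0.802 -0.256  0.145] err 0.0 [ 0.79  -0.224  0.1  ] [ 0.827 -0.226  0.1  ]
```

The scene shows red in yellow, yellow in green, green in blue and blue in red. The two views agree within about 3 mm, and the bottles lie on the docks' axes. Plan: red → spare, yellow → yellow dock, green → green dock, blue → blue dock, red → red dock.

Call:
{"name": "jog_arm", "arguments": {
  "deltas": "1 0 0 0 0 0 -0.107; 1 0 0 0 0 0 -0.107; 1 0 0 0 0 0 -0.108; 1 0 -0.02 0 0 0 0; 1 0 -0.035 0 0 0 0; 1 0 -0.035 0 0 0 0; 1 0 -0.035 0 0 0 0; 1 0 -0.035 0 0 0 0",
  "newtons": 25
}}

```text
time: 0.77
position: [0.1735, 0.36, 0.2182]
eef_rot: [0.001, -3.141, 0.001]
ft_force: [1.0, -0.7, -0.3]
finger_gap: 1.003
grasp_force: 0.0
```

Call:
{"name": "jog_arm", "arguments": {
  "deltas": "0.85 0 -0.035 0 0 0 0; 0.85 0 -0.035 0 0 0 0; 0.85 -0.02 -0.03 0 0 0 0; 0.85 -0.03 -0.02 0 0 0 0; 0.85 -0.035 -0.02 0 0 0 0; 0.85 -0.035 -0.02 0 0 0 0; 0.85 -0.035 -0.02 0 0 0 0; 0.85 -0.035 -0.02 0 0 0 0"
}}

```text
time: 1.43
position: [0.3654, 0.1602, 0.2186]
eef_rot: [0.0, 3.141, 0.0]
ft_force: [0.4, 0.7, 0.8]
finger_gap: 0.852
grasp_force: 0.0
```

Call:
{"name": "jog_arm", "arguments": {
  "deltas": "0.85 -0.034 -0.02 0 0 0 0; 0.85 -0.034 -0.02 0 0 0 0; 0.85 -0.034 -0.02 0 0 0 0; 0.85 -0.034 -0.02 0 0 0 0; 0.85 -0.034 -0.02 0 0 0 0; 0.85 -0.034 -0.02 0 0 0 0; 0.85 -0.034 -0.02 0 0 0 0; 0.85 -0.028 -0.016 0 0 0 0"
}}

```text
time: 2.1
position: [0.6317, 0.0041, 0.218]
eef_rot: [-0.001, -3.141, 0.0]
ft_force: [1.0, 0.0, 0.7]
finger_gap: 0.851
grasp_force: 0.0
```

Call:
{"name": "jog_arm", "arguments": {
  "deltas": "0.85 -0.015 -0.008 0.01 0 0 0; 0.85 0 0 0.015 0 0 0; 0.85 0 0 0.015 0 0 0; 0.85 0 0 0.015 0 0 0; 0.85 0 0 0.015 0 0 0; 0.85 0 0 0.01 0 0 0; 0.85 0 0 0 0 0 0; 0.85 0 0 0 0 0 0"
}}

```text
time: 2.77
position: [0.6449, -0.0021, 0.1385]
eef_rot: [0.0, -3.141, -0.0]
ft_force: [-0.3, -0.8, 0.7]
finger_gap: 0.851
grasp_force: 0.0
```

```bash
python3 - <<'E'
from station import *
import cv2
cv2.imwrite("pics/w1.png",snapshot("wrist")[:,:,::-1])
print(robot.get_obs()["position"])
E
```

```text
[ 0.64530305 -0.00214955  0.13923893]
```

View pics/w1.png

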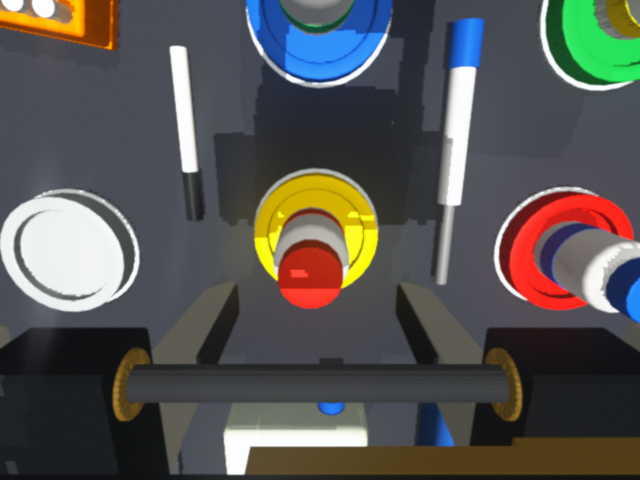

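The wrist view shows the red cap at (310, 272), between the open fingers and about 4 mm towards -y, which matches the estimate. I'll descend and grip.

Call:
{"name": "jog_arm", "arguments": {
  "deltas": "0.85 -0.005 -0.004 0 0 0 0; 0.85 0 0 0.015 0 0 0; 0.85 0 0 0.02 0 0 0; 0.85 0 0 0.02 0 0 0; 0.85 0 0 0.02 0 0 0; 0.85 0 0 0.013 0 0 0; 0.85 0 0 0.007 0 0 0; 0.85 0 0 0 0 0 0"
}}

```text
time: 3.48
position: [0.6498, -0.0063, 0.0428]
eef_rot: [0.0, -3.14, -0.0]
ft_force: [0.1, 0.3, -0.2]
finger_gap: 0.85
grasp_force: 0.0
```

Call:
{"name": "jog_arm", "arguments": {
  "deltas": "0.4 0 0 0 0 0 0; 0.4 0 0 0 0 0 0; 0.4 0 0 0 0 0 0; 0.4 0 0 0 0 0 0; 0.4 0 0 0 0 0 0; 0.4 0 0 0 0 0 0; 0.4 0 0 0 0 0 0; 0.4 0 0 0 0 0 0"
}}

```text
time: 4.15
position: [0.6504, -0.0062, 0.0443]
eef_rot: [-0.0, 3.141, -0.0]
ft_force: [-2.1, -0.7, 6.7]
finger_gap: 0.55
grasp_force: 25.0
```

Call:
{"name": "jog_arm", "arguments": {
  "deltas": "0.4 0 0 -0.008 0 0 0; 0.4 0 0 -0.015 0 0 0; 0.4 0 0 -0.02 0 0 0; 0.4 0 0 -0.017 0 0 0; 0.4 -0.002 -0.015 0 0 0 0; 0.4 -0.002 -0.025 0 0 0 0; 0.4 -0.002 -0.025 0 0 0 0; 0.4 -0.002 -0.025 0 0 0 0"
}}

```text
time: 4.82
position: [0.6576, -0.0978, 0.1029]
eef_rot: [0.001, -3.14, -0.0]
ft_force: [0.3, -0.3, -2.1]
finger_gap: 0.548
grasp_force: 25.0
```

Call:
{"name": "jog_arm", "arguments": {
  "deltas": "0.4 -0.002 -0.025 0 0 0 0; 0.4 -0.002 -0.025 0 0 0 0; 0.4 -0.002 -0.025 0 0 0 0; 0.4 0 -0.02 0 0 0 0; 0.4 0 -0.014 0 0 0 0; 0.4 0 -0.007 0 0 0 0; 0.4 0 0 0 0 0 0; 0.4 0 0 0 0 0 0"
}}

```text
time: 5.48
position: [0.6639, -0.2117, 0.1033]
eef_rot: [0.0, -3.141, -0.001]
ft_force: [-0.3, 0.7, -2.2]
finger_gap: 0.548
grasp_force: 25.0
```

Call:
{"name": "jog_arm", "arguments": {
  "deltas": "0.4 0 0 0.01 0 0 0; 0.4 0 0 0.015 0 0 0; 0.4 0 0 0.013 0 0 0; 0.4 0 0 0.01 0 0 0; 0.4 0 0 0.006 0 0 0; 0.4 0 0 0.003 0 0 0; 0.4 0 0 0.001 0 0 0; 0.4 0 0 0 0 0 0"
}}

```text
time: 6.15
position: [0.6643, -0.2121, 0.0458]
eef_rot: [-0.0, 3.141, -0.0]
ft_force: [-0.1, 0.5, -2.0]
finger_gap: 0.548
grasp_force: 25.0
```

```bash
python3 - <<'E'
from station import *
import cv2
cv2.imwrite("pics/s1.png",cv2.resize(snapshot("side")[200:460,280:600,::-1],None,fx=2,fy=2))
print(robot.get_obs()["position"],robot.get_obs()["ft_force"])
E
```

```text
[ 0.66437663 -0.21225965  0.04612703] [ 0.31836312  0.01664429 -1.8337881 ]
```

View pics/s1.png

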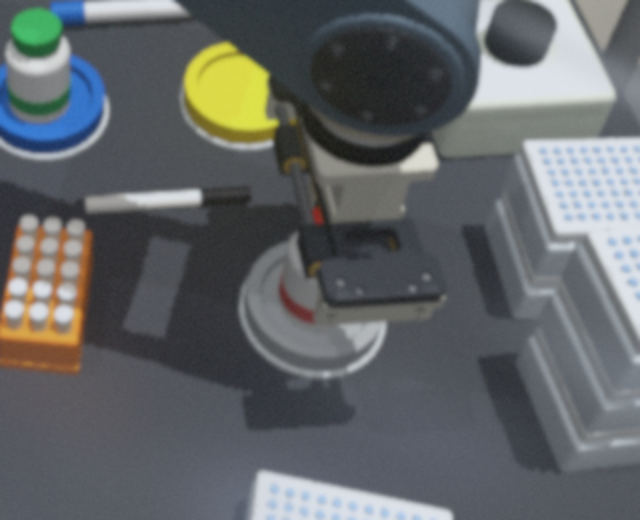

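The red bottle is inside the grey dock and barely hanging, since the force still reads its weight. I'll seat it and let go.

Call:
{"name": "jog_arm", "arguments": {
  "deltas": "0.4 0 0 0.001 0 0 0; 0.4 0 0 0.001 0 0 0; 0.4 0 0 0 0 0 0; 0.7 0 0 0 0 0 0; 0.85 0 0 0 0 0 0; 0.85 0 0 0 0 0 0; 0.85 0 0 0 0 0 0; 0.85 0 0 0 0 0 0"
}}

```text
time: 6.87
position: [0.6641, -0.2122, 0.0436]
eef_rot: [-0.0, 3.142, -0.0]
ft_force: [0.6, -0.9, 0.5]
finger_gap: 0.832
grasp_force: 0.0
```

Call:
{"name": "jog_arm", "arguments": {
  "deltas": "0.85 0 0 -0.01 0 0 0; 0.85 0 0 -0.02 0 0 0; 0.85 0 0 -0.025 0 0 0; 0.85 0 0 -0.025 0 0 0; 0.85 0 0 -0.025 0 0 0; 0.85 0 0 -0.015 0 0 0; 0.85 0 0 0 0 0 0; 0.85 0 0 0 0 0 0"
}}

```text
time: 7.53
position: [0.6643, -0.2122, 0.1645]
eef_rot: [-0.0, 3.14, -0.001]
ft_force: [-1.3, 0.3, -0.5]
finger_gap: 0.851
grasp_force: 0.0
```

Call:
{"name": "jog_arm", "arguments": {
  "deltas": "0.85 0.006 0.012 0 0 0 0; 0.85 0.012 0.028 0 0 0 0; 0.85 0.014 0.033 0 0 0 0; 0.85 0.014 0.033 0 0 0 0; 0.85 0.014 0.033 0 0 0 0; 0.85 0.014 0.033 0 0 0 0; 0.85 0.014 0.033 0 0 0 0; 0.85 0.014 0.033 0 0 0 0"
}}

```text
time: 8.2
position: [0.5603, 0.0273, 0.1623]
eef_rot: [0.0, -3.139, -0.0]
ft_force: [0.4, -0.7, 1.0]
finger_gap: 0.85
grasp_force: 0.0
```

Call:
{"name": "jog_arm", "arguments": {
  "deltas": "0.85 0.014 0.033 0 0 0 0; 0.85 0.014 0.033 0 0 0 0; 0.85 0.014 0.033 0 0 0 0; 0.85 0.014 0.033 0 0 0 0; 0.85 0.014 0.03 0 0 0 0; 0.85 0.009 0.018 0 0 0 0; 0.85 0.005 0.01 0 0 0 0; 0.85 0 0 0 0 0 0"
}}

```text
time: 8.87
position: [0.4767, 0.217, 0.1628]
eef_rot: [0.004, -3.14, 0.001]
ft_force: [0.4, -0.5, -0.1]
finger_gap: 0.851
grasp_force: 0.0
```

```bash
python3 - <<'E'
from station import *
import cv2
cv2.imwrite("pics/w2.png",snapshot("wrist")[:,:,::-1])
print(robot.get_obs()["position"])
E
```

```text
[0.47757198 0.21589089 0.16296209]
```

View pics/w2.png

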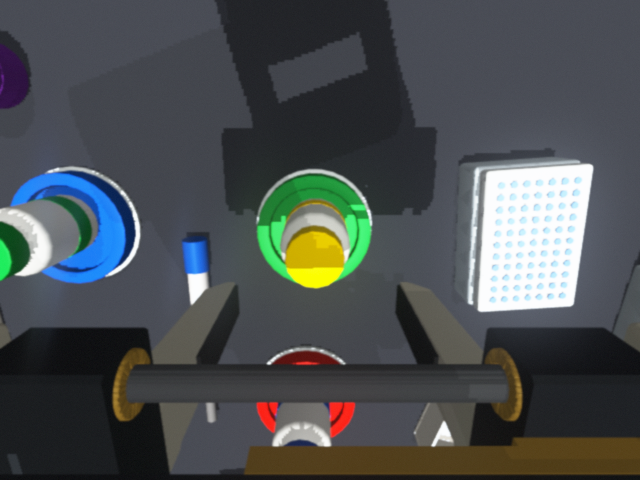

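The yellow cap at (315, 256) is centred between the fingers, with neighbours well clear. I'll descend and grip.

Call:
{"name": "jog_arm", "arguments": {
  "deltas": "0.85 0 -0.001 0.015 0 0 0; 0.85 0 0 0.02 0 0 0; 0.85 0 0 0.025 0 0 0; 0.85 0 0 0.025 0 0 0; 0.85 0 0 0.018 0 0 0; 0.85 0 0 0.01 0 0 0; 0.85 0 0 0.005 0 0 0; 0.85 0 0 0 0 0 0"
}}

```text
time: 9.58
position: [0.4781, 0.214, 0.045]
eef_rot: [-0.001, -3.14, 0.001]
ft_force: [0.9, -0.1, -0.4]
finger_gap: 0.848
grasp_force: 0.0
```

Call:
{"name": "jog_arm", "arguments": {
  "deltas": "0.4 0 0 0 0 0 0; 0.4 0 0 0 0 0 0; 0.4 0 0 0 0 0 0; 0.4 0 0 0 0 0 0; 0.4 0 0 0 0 0 0; 0.4 0 0 0 0 0 0; 0.4 0 0 0 0 0 0; 0.4 0 0 0 0 0 0"
}}

```text
time: 10.25
position: [0.4783, 0.215, 0.0462]
eef_rot: [-0.0, 3.141, 0.001]
ft_force: [-0.9, -0.1, 6.7]
finger_gap: 0.555
grasp_force: 25.0
```

Call:
{"name": "jog_arm", "arguments": {
  "deltas": "0.4 0 0 -0.008 0 0 0; 0.4 0 0 -0.015 0 0 0; 0.4 0 0 -0.022 0 0 0; 0.4 0 0 -0.025 0 0 0; 0.4 0 0 -0.025 0 0 0; 0.4 0 0 -0.02 0 0 0; 0.4 0 0 0 0 0 0; 0.4 0 0 0 0 0 0"
}}

```text
time: 10.92
position: [0.4781, 0.2149, 0.1612]
eef_rot: [-0.0, 3.14, 0.001]
ft_force: [-0.3, 0.5, -2.4]
finger_gap: 0.553
grasp_force: 25.0
```

Call:
{"name": "jog_arm", "arguments": {
  "deltas": "0.4 -0.008 -0.011 0 0 0 0; 0.4 -0.016 -0.02 0 0 0 0; 0.4 -0.02 -0.026 0 0 0 0; 0.4 -0.02 -0.026 0 0 0 0; 0.4 -0.02 -0.026 0 0 0 0; 0.4 -0.02 -0.026 0 0 0 0; 0.4 -0.02 -0.026 0 0 0 0; 0.4 -0.02 -0.025 0 0 0 0"
}}

```text
time: 11.58
position: [0.6222, 0.0264, 0.1587]
eef_rot: [-0.0, -3.139, 0.0]
ft_force: [-0.2, 0.7, -1.3]
finger_gap: 0.552
grasp_force: 25.0
```

Call:
{"name": "jog_arm", "arguments": {
  "deltas": "0.4 -0.016 -0.019 0 0 0 0; 0.4 -0.008 -0.01 0 0 0 0; 0.4 -0.004 -0.004 0 0 0 0; 0.4 0 0 0.01 0 0 0; 0.4 0 0 0.015 0 0 0; 0.4 0 0 0.015 0 0 0; 0.4 0 0 0.01 0 0 0; 0.4 0 0 0 0 0 0"
}}

```text
time: 12.25
position: [0.648, -0.003, 0.1077]
eef_rot: [0.002, -3.137, -0.001]
ft_force: [-0.4, 0.1, -1.6]
finger_gap: 0.552
grasp_force: 25.0
```

Call:
{"name": "jog_arm", "arguments": {
  "deltas": "0.4 0 0 0.015 0 0 0; 0.4 0 0 0.015 0 0 0; 0.4 0 0 0.013 0 0 0; 0.4 0 0 0.008 0 0 0; 0.4 0 0 0.004 0 0 0; 0.4 0 0 0.002 0 0 0; 0.4 0 0 0 0 0 0; 0.4 0 0 0 0 0 0"
}}

```text
time: 12.92
position: [0.6504, -0.0042, 0.0542]
eef_rot: [-0.0, 3.141, -0.0]
ft_force: [0.3, -0.0, -2.4]
finger_gap: 0.553
grasp_force: 25.0
```

Call:
{"name": "jog_arm", "arguments": {
  "deltas": "0.4 0 0 0.003 0 0 0; 0.4 0 0 0.002 0 0 0; 0.4 0 0 0.001 0 0 0; 0.4 0 0 0.001 0 0 0; 0.4 0 0 0.001 0 0 0; 0.4 0 0 0 0 0 0; 0.4 0 0 0 0 0 0; 0.4 0 0 0 0 0 0"
}}

```text
time: 13.58
position: [0.6501, -0.0041, 0.0462]
eef_rot: [-0.0, 3.141, -0.0]
ft_force: [-3.0, 0.3, 5.5]
finger_gap: 0.554
grasp_force: 25.0
```

Call:
{"name": "jog_arm", "arguments": {
  "deltas": "0.6 0 0 0 0 0 0; 0.75 0 0 0 0 0 0; 0.85 0 0 0 0 0 0; 0.85 0 0 0 0 0 0; 0.85 0 0 0 0 0 0; 0.85 0 0 -0.01 0 0 0; 0.85 0 0 -0.02 0 0 0; 0.85 0 0 -0.025 0 0 0"
}}

```text
time: 14.25
position: [0.6492, -0.0041, 0.1006]
eef_rot: [0.0, -3.139, -0.0]
ft_force: [0.1, 0.1, 0.7]
finger_gap: 0.849
grasp_force: 0.0
```

Call:
{"name": "jog_arm", "arguments": {
  "deltas": "0.85 0 0 -0.03 0 0 0; 0.85 0 0 -0.025 0 0 0; 0.85 0 0 -0.01 0 0 0; 0.85 0.015 0 0 0 0 0; 0.85 0.03 0 0 0 0 0; 0.85 0.035 0 0 0 0 0; 0.85 0.035 0 0 0 0 0; 0.85 0.03 0 0 0 0 0"
}}

```text
time: 14.92
position: [0.5025, -0.004, 0.1652]
eef_rot: [0.0, -3.14, -0.0]
ft_force: [-0.0, -0.4, 0.3]
finger_gap: 0.848
grasp_force: 0.0
```

Call:
{"name": "jog_arm", "arguments": {
  "deltas": "0.85 0.02 0.001 0 0 0 0; 0.85 0.009 0.001 0 0 0 0; 0.85 0 0 0 0 0 0; 0.85 0 0 0.01 0 0 0; 0.85 0 0 0.01 0 0 0; 0.85 0 0 0 0 0 0; 0.85 0 0 0 0 0 0; 0.85 0 0 0 0 0 0"
}}

```text
time: 15.58
position: [0.4764, -0.0022, 0.1452]
eef_rot: [0.0, -3.141, -0.0]
ft_force: [0.4, -0.2, -0.1]
finger_gap: 0.853
grasp_force: 0.0
```

```bash
python3 - <<'E'
from station import *
import cv2
cv2.imwrite("pics/w3.png",snapshot("wrist")[:,:,::-1])
print(robot.get_obs()["position"])
E
```

```text
[ 0.47639793 -0.00221415  0.14548929]
```

View pics/w3.png

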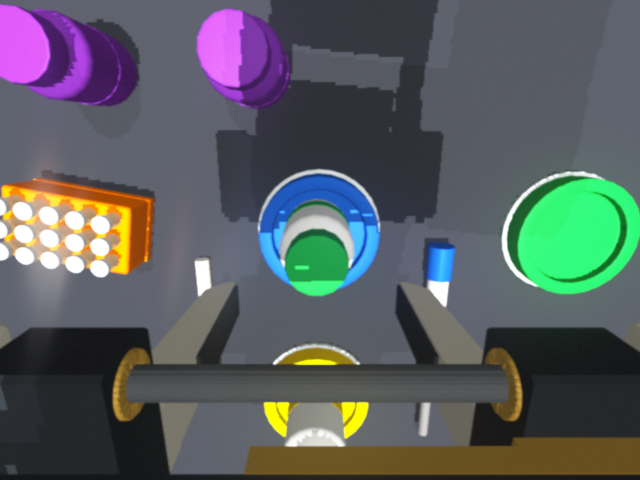

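The green cap at (317, 262) is centred, the yellow bottle stands in the yellow dock, and the green dock is empty. I'll grip green, lift it and carry it to the green dock (dx +0.006, dy +0.214).

Call:
{"name": "jog_arm", "arguments": {
  "deltas": "0.85 0 0 0.015 0 0 0; 0.85 0 0 0.02 0 0 0; 0.85 0 0 0.02 0 0 0; 0.85 0 0 0.02 0 0 0; 0.85 0 0 0.015 0 0 0; 0.85 0 0 0.007 0 0 0; 0.85 0 0 0.003 0 0 0; 0.85 0 0 0 0 0 0"
}}

```text
time: 16.3
position: [0.4762, -0.0022, 0.0456]
eef_rot: [0.0, -3.141, -0.0]
ft_force: [-0.4, -0.4, 0.8]
finger_gap: 0.85
grasp_force: 0.0
```

Call:
{"name": "jog_arm", "arguments": {
  "deltas": "0.4 0 0 0 0 0 0; 0.4 0 0 0 0 0 0; 0.4 0 0 0 0 0 0; 0.4 0 0 0 0 0 0; 0.4 0 0 0 0 0 0; 0.4 0 0 0 0 0 0; 0.4 0 0 0 0 0 0; 0.4 0 0 0 0 0 0"
}}

```text
time: 16.97
position: [0.4763, -0.0022, 0.046]
eef_rot: [-0.0, 3.141, -0.0]
ft_force: [-1.6, -0.4, 6.1]
finger_gap: 0.552
grasp_force: 25.0
```

Call:
{"name": "jog_arm", "arguments": {
  "deltas": "0.4 0 0 -0.008 0 0 0; 0.4 0 0 -0.015 0 0 0; 0.4 0 0 -0.02 0 0 0; 0.4 0 0 -0.017 0 0 0; 0.4 -0.001 0.015 0 0 0 0; 0.4 -0.001 0.025 0 0 0 0; 0.4 -0.001 0.025 0 0 0 0; 0.4 -0.001 0.025 0 0 0 0"
}}

```text
time: 17.63
position: [0.4798, 0.0887, 0.1061]
eef_rot: [-0.001, -3.142, -0.0]
ft_force: [-0.1, -0.3, -1.4]
finger_gap: 0.55
grasp_force: 25.0
```

Call:
{"name": "jog_arm", "arguments": {
  "deltas": "0.4 -0.001 0.025 0 0 0 0; 0.4 -0.001 0.025 0 0 0 0; 0.4 0 0.025 0 0 0 0; 0.4 0 0.024 0 0 0 0; 0.4 0 0.016 0 0 0 0; 0.4 0 0.009 0 0 0 0; 0.4 0 0 0 0 0 0; 0.4 0 0 0 0 0 0"
}}

```text
time: 18.3
position: [0.4818, 0.2115, 0.1056]
eef_rot: [0.001, -3.141, 0.001]
ft_force: [0.2, 0.1, -1.6]
finger_gap: 0.55
grasp_force: 25.0
```

Lower 0.0595 gently.

Call:
{"name": "jog_arm", "arguments": {
  "deltas": "0.4 0 0 0.012 0 0 0; 0.4 0 0 0.016 0 0 0; 0.4 0 0 0.014 0 0 0; 0.4 0 0 0.009 0 0 0; 0.4 0 0 0.004 0 0 0; 0.4 0 0 0.002 0 0 0; 0.4 0 0 0.001 0 0 0; 0.4 0 0 0 0 0 0"
}}

```text
time: 18.97
position: [0.4823, 0.2117, 0.048]
eef_rot: [-0.0, 3.141, 0.0]
ft_force: [-0.0, 0.1, -2.0]
finger_gap: 0.55
grasp_force: 25.0
```

Call:
{"name": "jog_arm", "arguments": {
  "deltas": "0.4 0 0 0.001 0 0 0; 0.4 0 0 0.001 0 0 0; 0.4 0 0 0 0 0 0; 0.6 0 0 0 0 0 0; 0.75 0 0 0 0 0 0; 0.85 0 0 0 0 0 0; 0.85 0 0 0 0 0 0; 0.85 0 0 0 0 0 0"
}}

```text
time: 19.63
position: [0.482, 0.2119, 0.0457]
eef_rot: [-0.0, 3.142, 0.0]
ft_force: [0.6, -0.0, 0.0]
finger_gap: 0.827
grasp_force: 0.0
```

Call:
{"name": "jog_arm", "arguments": {
  "deltas": "0.85 0 0 -0.01 0 0 0; 0.85 0 0 -0.02 0 0 0; 0.85 0 0 -0.025 0 0 0; 0.85 0 0 -0.03 0 0 0; 0.85 0 0 -0.025 0 0 0; 0.85 -0.01 0 -0.01 0 0 0; 0.85 -0.025 -0.002 0 0 0 0; 0.85 -0.03 -0.002 0 0 0 0"
}}

```text
time: 20.3
position: [0.5474, 0.2081, 0.1679]
eef_rot: [-0.002, 3.14, 0.001]
ft_force: [-0.8, -0.2, -0.2]
finger_gap: 0.849
grasp_force: 0.0
```

Call:
{"name": "jog_arm", "arguments": {
  "deltas": "0.85 -0.03 -0.002 0 0 0 0; 0.85 -0.03 -0.002 0 0 0 0; 0.85 -0.03 0 0 0 0 0; 0.85 -0.017 0 0 0 0 0; 0.85 -0.008 0 0.01 0 0 0; 0.85 0 0 0.01 0 0 0; 0.85 0 0 0 0 0 0; 0.85 0 0 0 0 0 0"
}}

```text
time: 20.97
position: [0.6604, 0.2039, 0.1447]
eef_rot: [0.001, -3.139, 0.001]
ft_force: [-0.6, -0.3, 0.5]
finger_gap: 0.848
grasp_force: 0.0
```

```bash
python3 - <<'E'
from station import *
import cv2
cv2.imwrite("pics/w4.png",snapshot("wrist")[:,:,::-1])
print(robot.get_obs()["position"])
E
```

```text
[0.66084834 0.20404229 0.14548635]
```

View pics/w4.png

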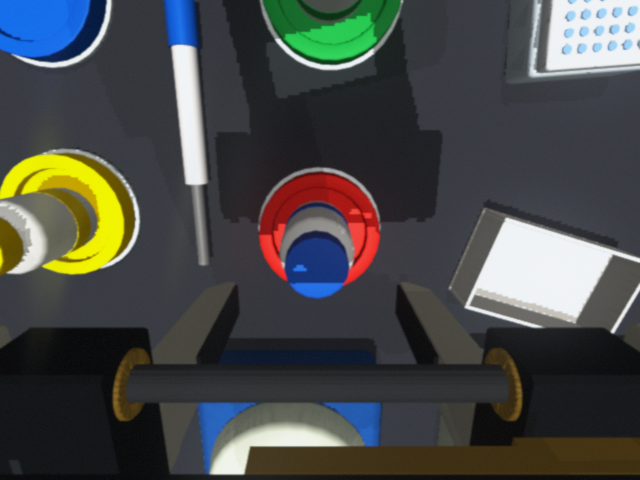

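The blue cap at (317, 264) is centred and the trough is clear. I'll grip, lift high and carry to the blue dock.

Call:
{"name": "jog_arm", "arguments": {
  "deltas": "0.85 0 0 0.015 0 0 0; 0.85 0 0 0.02 0 0 0; 0.85 0 0 0.02 0 0 0; 0.85 0 0 0.02 0 0 0; 0.85 0 0 0.015 0 0 0; 0.85 0 0 0.007 0 0 0; 0.85 0 0 0.003 0 0 0; 0.85 0 0 0 0 0 0"
}}

```text
time: 21.68
position: [0.662, 0.204, 0.0458]
eef_rot: [-0.001, 3.142, -0.0]
ft_force: [-0.3, -0.3, 0.7]
finger_gap: 0.852
grasp_force: 0.0
```

Call:
{"name": "jog_arm", "arguments": {
  "deltas": "0.4 0 0 0 0 0 0; 0.4 0 0 0 0 0 0; 0.4 0 0 0 0 0 0; 0.4 0 0 0 0 0 0; 0.4 0 0 0 0 0 0; 0.4 0 0 0 0 0 0; 0.4 0 0 0 0 0 0; 0.4 0 0 0 0 0 0"
}}

```text
time: 22.35
position: [0.6622, 0.2038, 0.0461]
eef_rot: [-0.0, 3.141, 0.0]
ft_force: [-1.4, -1.6, 5.4]
finger_gap: 0.557
grasp_force: 25.0
```

Call:
{"name": "jog_arm", "arguments": {
  "deltas": "0.4 0 0 -0.008 0 0 0; 0.4 0 0 -0.015 0 0 0; 0.4 0 0 -0.022 0 0 0; 0.4 0 0 -0.025 0 0 0; 0.4 0 0 -0.025 0 0 0; 0.4 0 0 -0.02 0 0 0; 0.4 0 0 0 0 0 0; 0.4 0 0 0 0 0 0"
}}

```text
time: 23.02
position: [0.6623, 0.204, 0.1617]
eef_rot: [-0.0, 3.14, 0.001]
ft_force: [-0.4, -0.9, -3.1]
finger_gap: 0.553
grasp_force: 25.0
```

Call:
{"name": "jog_arm", "arguments": {
  "deltas": "0.4 0.009 -0.011 0 0 0 0; 0.4 0.017 -0.019 0 0 0 0; 0.4 0.021 -0.024 0 0 0 0; 0.4 0.021 -0.024 0 0 0 0; 0.4 0.021 -0.024 0 0 0 0; 0.4 0.021 -0.024 0 0 0 0; 0.4 0.021 -0.024 0 0 0 0; 0.4 0.021 -0.024 0 0 0 0"
}}

```text
time: 23.68
position: [0.5078, 0.029, 0.1591]
eef_rot: [0.001, -3.139, -0.0]
ft_force: [0.5, -0.6, -2.5]
finger_gap: 0.557
grasp_force: 25.0
```

Call:
{"name": "jog_arm", "arguments": {
  "deltas": "0.4 0.016 -0.018 0 0 0 0; 0.4 0.008 -0.01 0 0 0 0; 0.4 0.004 -0.004 0 0 0 0; 0.4 0 0 0.01 0 0 0; 0.4 0 0 0.015 0 0 0; 0.4 0 0 0.015 0 0 0; 0.4 0 0 0.01 0 0 0; 0.4 0 0 0 0 0 0"
}}

```text
time: 24.35
position: [0.4813, -0.0014, 0.1081]
eef_rot: [0.001, -3.138, -0.001]
ft_force: [-0.3, 0.2, -2.8]
finger_gap: 0.552
grasp_force: 25.0
```

Call:
{"name": "jog_arm", "arguments": {
  "deltas": "0.4 0 0 0.015 0 0 0; 0.4 0 0 0.016 0 0 0; 0.4 0 0 0.014 0 0 0; 0.4 0 0 0.01 0 0 0; 0.4 0 0 0.005 0 0 0; 0.4 0 0 0.002 0 0 0; 0.4 0 0 0 0 0 0; 0.4 0 0 0 0 0 0"
}}

```text
time: 25.02
position: [0.4825, -0.0021, 0.0492]
eef_rot: [-0.0, 3.141, -0.0]
ft_force: [0.6, 0.5, -3.0]
finger_gap: 0.552
grasp_force: 25.0
```

Call:
{"name": "jog_arm", "arguments": {
  "deltas": "0.4 0 0 0.001 0 0 0; 0.4 0 0 0.001 0 0 0; 0.4 0 0 0 0 0 0; 0.4 0 0 0 0 0 0; 0.4 0 0 0 0 0 0; 0.4 0 0 0 0 0 0; 0.4 0 0 0 0 0 0; 0.4 0 0 0 0 0 0"
}}

```text
time: 25.68
position: [0.482, -0.0022, 0.0467]
eef_rot: [-0.0, 3.142, -0.0]
ft_force: [0.1, -0.4, -2.3]
finger_gap: 0.555
grasp_force: 25.0
```

Call:
{"name": "jog_arm", "arguments": {
  "deltas": "0.4 0 0 0.001 0 0 0; 0.4 0 0 0 0 0 0; 0.6 0 0 0 0 0 0; 0.75 0 0 0 0 0 0; 0.85 0 0 0 0 0 0; 0.85 0 0 0 0 0 0; 0.85 0 0 -0.01 0 0 0; 0.85 0 0 -0.02 0 0 0"
}}

```text
time: 26.35
position: [0.4808, -0.0021, 0.0749]
eef_rot: [0.0, -3.138, -0.001]
ft_force: [-0.0, 0.2, -1.7]
finger_gap: 0.843
grasp_force: 0.0
```

Call:
{"name": "jog_arm", "arguments": {
  "deltas": "0.85 0 0 -0.025 0 0 0; 0.85 0 0 -0.03 0 0 0; 0.85 0 0 -0.025 0 0 0; 0.85 0 0 -0.01 0 0 0; 0.85 -0.01 -0.012 0 0 0 0; 0.85 -0.02 -0.023 0 0 0 0; 0.85 -0.024 -0.028 0 0 0 0; 0.85 -0.024 -0.028 0 0 0 0"
}}

```text
time: 27.02
position: [0.5606, -0.0941, 0.1658]
eef_rot: [0.002, -3.142, -0.0]
ft_force: [1.2, 0.7, 0.8]
finger_gap: 0.852
grasp_force: 0.0
```

Call:
{"name": "jog_arm", "arguments": {
  "deltas": "0.85 -0.024 -0.028 0 0 0 0; 0.85 -0.024 -0.028 0 0 0 0; 0.85 -0.024 -0.028 0 0 0 0; 0.85 -0.02 -0.022 0 0 0 0; 0.85 -0.012 -0.013 0.01 0 0 0; 0.85 0 0 0.01 0 0 0; 0.85 0 0 0 0 0 0; 0.85 0 0 0 0 0 0"
}}

```text
time: 27.68
position: [0.6631, -0.2113, 0.1447]
eef_rot: [0.001, -3.139, -0.002]
ft_force: [-0.4, -0.1, 0.5]
finger_gap: 0.847
grasp_force: 0.0
```

```bash
python3 - <<'E'
from station import *
import cv2
cv2.imwrite("pics/w5.png",snapshot("wrist")[:,:,::-1])
print(robot.get_obs()["position"])
E
```

```text
[ 0.66348202 -0.21127274  0.14563532]
```

View pics/w5.png

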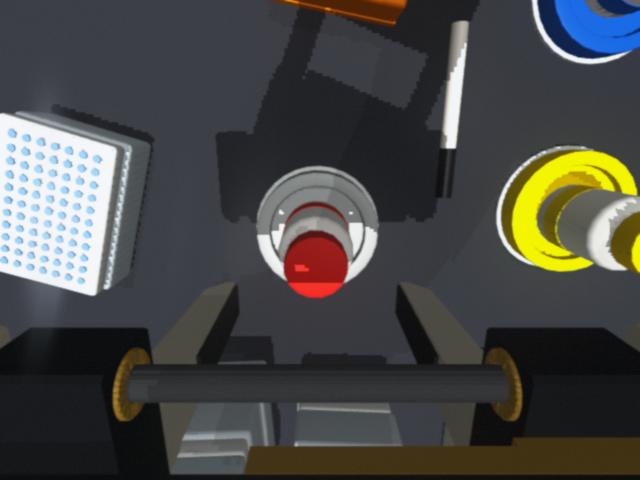

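The red cap at (317, 264) is centred in the grey dock. I'll grip, lift high, and carry +y to the red dock over the yellow bottle with 25 mm of clearance.

Call:
{"name": "jog_arm", "arguments": {
  "deltas": "0.85 0 0 0.015 0 0 0; 0.85 0 0 0.02 0 0 0; 0.85 0 0 0.02 0 0 0; 0.85 0 0 0.02 0 0 0; 0.85 0 0 0.015 0 0 0; 0.85 0 0 0.007 0 0 0; 0.85 0 0 0.003 0 0 0; 0.85 0 0 0 0 0 0"
}}

```text
time: 28.4
position: [0.6642, -0.212, 0.0459]
eef_rot: [-0.001, 3.141, -0.0]
ft_force: [0.7, 0.1, 0.9]
finger_gap: 0.852
grasp_force: 0.0
```

Call:
{"name": "jog_arm", "arguments": {
  "deltas": "0.4 0 0 0 0 0 0; 0.4 0 0 0 0 0 0; 0.4 0 0 0 0 0 0; 0.4 0 0 0 0 0 0; 0.4 0 0 0 0 0 0; 0.4 0 0 0 0 0 0; 0.4 0 0 0 0 0 0; 0.4 0 0 0 0 0 0"
}}

```text
time: 29.07
position: [0.6643, -0.2123, 0.0461]
eef_rot: [-0.0, 3.141, -0.0]
ft_force: [-1.3, -0.8, 4.7]
finger_gap: 0.551
grasp_force: 25.0
```

Call:
{"name": "jog_arm", "arguments": {
  "deltas": "0.4 0 0 -0.008 0 0 0; 0.4 0 0 -0.015 0 0 0; 0.4 0 0 -0.022 0 0 0; 0.4 0 0 -0.03 0 0 0; 0.4 0 0 -0.03 0 0 0; 0.4 0 0 -0.02 0 0 0; 0.4 0 0 0 0 0 0; 0.4 0 0 0 0 0 0"
}}

```text
time: 29.73
position: [0.6643, -0.2122, 0.1719]
eef_rot: [-0.0, 3.14, -0.001]
ft_force: [-0.2, 0.7, -4.1]
finger_gap: 0.55
grasp_force: 25.0
```

Call:
{"name": "jog_arm", "arguments": {
  "deltas": "0.4 0 0.012 0 0 0 0; 0.4 0 0.022 0 0 0 0; 0.4 0 0.03 0 0 0 0; 0.4 0 0.03 0 0 0 0; 0.4 0 0.03 0 0 0 0; 0.4 0 0.03 0 0 0 0; 0.4 0 0.03 0 0 0 0; 0.4 0 0.03 0 0 0 0"
}}

```text
time: 30.4
position: [0.6627, 0.0043, 0.1686]
eef_rot: [0.001, -3.138, -0.001]
ft_force: [0.7, -0.2, -3.0]
finger_gap: 0.549
grasp_force: 25.0
```

Call:
{"name": "jog_arm", "arguments": {
  "deltas": "0.4 0 0.03 0 0 0 0; 0.4 0 0.03 0 0 0 0; 0.4 0 0.03 0 0 0 0; 0.4 0 0.03 0 0 0 0; 0.4 0 0.03 0 0 0 0; 0.4 0 0.025 0 0 0 0; 0.4 0 0.017 0 0 0 0; 0.4 0 0.01 0 0 0 0"
}}

```text
time: 31.07
position: [0.6628, 0.2062, 0.169]
eef_rot: [0.003, -3.139, 0.001]
ft_force: [-0.2, 0.2, -2.1]
finger_gap: 0.554
grasp_force: 25.0
```

Call:
{"name": "jog_arm", "arguments": {
  "deltas": "0.4 0 0 0 0 0 0; 0.4 0 0 0.01 0 0 0; 0.4 0 0 0.015 0 0 0; 0.4 0 0 0.015 0 0 0; 0.4 0 0 0.01 0 0 0; 0.4 0 0 0.01 0 0 0; 0.4 0 0 0 0 0 0; 0.4 0 0 0 0 0 0"
}}

```text
time: 31.73
position: [0.664, 0.2033, 0.1103]
eef_rot: [-0.001, -3.141, 0.0]
ft_force: [0.6, -0.3, -2.4]
finger_gap: 0.55
grasp_force: 25.0
```

Lower about 0.064.

Call:
{"name": "jog_arm", "arguments": {
  "deltas": "0.4 0 0 0.015 0 0 0; 0.4 0 0 0.016 0 0 0; 0.4 0 0 0.014 0 0 0; 0.4 0 0 0.01 0 0 0; 0.4 0 0 0.005 0 0 0; 0.4 0 0 0.002 0 0 0; 0.4 0 0 0 0 0 0; 0.4 0 0 0 0 0 0"
}}

```text
time: 32.4
position: [0.6644, 0.204, 0.0494]
eef_rot: [-0.0, 3.141, 0.0]
ft_force: [0.1, 0.2, -2.0]
finger_gap: 0.548
grasp_force: 25.0
```

Call:
{"name": "jog_arm", "arguments": {
  "deltas": "0.4 0 0 0.001 0 0 0; 0.4 0 0 0.001 0 0 0; 0.4 0 0 0 0 0 0; 0.4 0 0 0 0 0 0; 0.4 0 0 0 0 0 0; 0.4 0 0 0 0 0 0; 0.4 0 0 0 0 0 0; 0.4 0 0 0 0 0 0"
}}

```text
time: 33.07
position: [0.664, 0.2039, 0.0467]
eef_rot: [0.0, -3.142, -0.0]
ft_force: [-0.5, -0.1, -0.8]
finger_gap: 0.549
grasp_force: 25.0
```

Call:
{"name": "jog_arm", "arguments": {
  "deltas": "0.4 0 0 0.001 0 0 0; 0.4 0 0 0 0 0 0; 0.6 0 0 0 0 0 0; 0.75 0 0 0 0 0 0; 0.85 0 0 0 0 0 0; 0.85 0 0 0 0 0 0; 0.85 0 0 -0.01 0 0 0; 0.85 0 0 -0.02 0 0 0"
}}

```text
time: 33.73
position: [0.6627, 0.2035, 0.0741]
eef_rot: [0.0, -3.138, 0.001]
ft_force: [0.2, 0.3, -0.2]
finger_gap: 0.842
grasp_force: 0.0
```

Call:
{"name": "jog_arm", "arguments": {
  "deltas": "0.85 0 0 -0.03 0 0 0; 0.85 0 0 -0.035 0 0 0; 0.85 0 0 -0.035 0 0 0; 0.85 0 0 -0.035 0 0 0; 0.85 0 0 -0.035 0 0 0; 0.85 0 0 -0.02 0 0 0; 0.85 0 0 0 0 0 0; 0.85 0 0 0 0 0 0"
}}

```text
time: 34.4
position: [0.6642, 0.2039, 0.2672]
eef_rot: [-0.0, 3.139, 0.001]
ft_force: [-0.3, -0.3, -0.6]
finger_gap: 0.851
grasp_force: 0.0
```

```bash
python3 - <<'E'
from station import *
import cv2
for n in ("scene","side"): cv2.imwrite(f"pics/{n}9.png",snapshot(n)[:,:,::-1])
from meas import *
o=robot.get_obs(); print(o["position"],o["joint_vel"].round(3))
for n in cams:
    im=cv2.imread(f"pics/{n}9.png")
    for c in HUE:
        k,l,st,ce=cv2.connectedComponentsWithStats(mask(im,c))
        for i in range(1,k):
            x,y,w,h,a=st[i]
            if 120<a<700 and 240<ce[i][0]<480 and 100<ce[i][1]<400: print(n,c,st[i],"z97",ray(n,(x+w/2,y+h/2),.097).round(3)[:2])
E
```

```text
[0.66347002 0.20374672 0.26459351] [-0.     0.013  0.007 -0.001  0.     0.001]
scene red [418 193  21  18 305] z97 [0.665 0.205]
scene yellow [361 246  23  22 404] z97 [ 0.651 -0.004]
scene green [341 166  19  16 247] z97 [0.483 0.213]
scene blue [282 215  22  20 348] z97 [ 0.482 -0.002]
scene blue [325 228  17  15 145] z97 [0.563 0.011]
side red [385 121  22  19 335] z97 [0.665 0.204]
side yellow [395 198  27  25 501] z97 [ 0.651 -0.004]
side green [286 124  21  18 307] z97 [0.483 0.211]
side blue [288 200  34  28 670] z97 [0.486 0.002]
```

View pics/scene9.png

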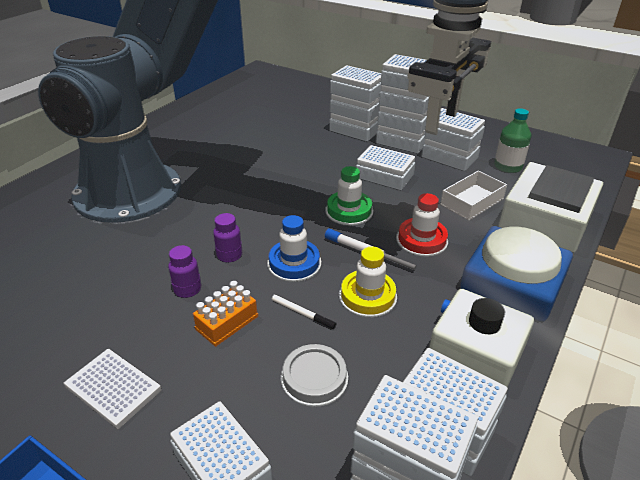

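View pics/side9.png

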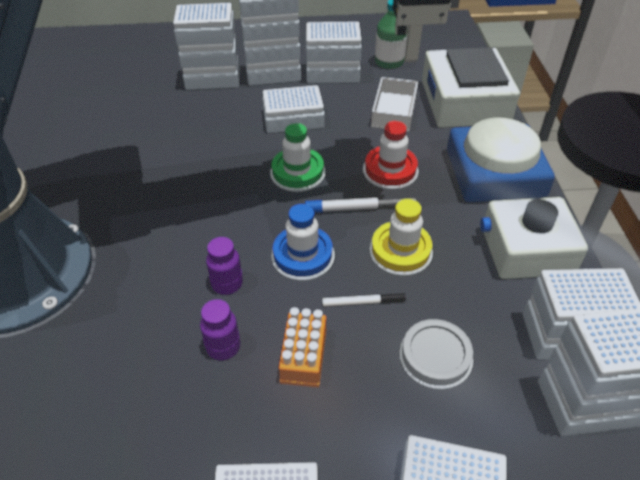

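All four bottles stand in their own docks, with the caps within about 3 mm of the dock axes. The grey dock is empty, the rack at (226, 305) is unmoved, and the gripper is clear.

```bash
python3 -c "
from station import robot
print(robot.hand_in())"
```

```text
the job is handed in; nothing more can be done
None
```

The job is handed in: all four bottles stand upright and released in the docks of their own colours, the grey dock is empty, and the rack is where it was, though the hand-in call returned no verdict.

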